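Pin and weight the ornament glue press

ROBOT

A 7-joint arm with a two-finger parallel gripper is mounted at the origin on the work surface. World frame = base frame: x ahead of the robot, y to its left, z up, the work surface at z = 0. Lengths are in m, angles in rad, forces in N, time in s.
With the tool pointing down it reaches from about 0.425 to 0.95 m from the base axis. Payload 4.7 kg.
Tool frame: the origin (TCP) lies midway between the tips of the shut fingers; the grasp point (between the pads) lies 19 mm behind it (robot.tcp_to_grasp is the distance from the TCP to the grasp point, in m); z points along the fingers, y is the line along which they close (so a half turn about z gives the same grasp; the last joint's range is limited). The gripper opens to 85 mm and grips with 20 to 120 N. Pads are 22 mm wide; open, the fingers measure 114 mm over their backs; the gripper's body (76 mm by 85 mm) begins 54 mm behind the grasp point. The pads swing forward as they close: fully open they stand 13 mm farther back than shut.
Start: joints at [-1.218, 0.469, -0.049, 1.532, 0.024, 1.141, -0.082], TCP at [0.251, 0.626, 0.231] pointing down, gripper open.
Joint ranges: [-2.59, 2.59], [-0.33, 1.99], [-1.39, 1.29], [0.1, 2.45], [-1.04, 4.18], [0.21, 1.99], [-2.66, 2.66]. Speed limits (rad/s): [2.57, 2.57, 3.14, 3.14, 3.14, 3.14, 3.14].

INTERFACE

Orientations are given as a rotation vector (axis times angle).
In Python, from workcell import robot, grab_frame, observe gives the robot as it stands (robot), with the cameras as plain functions and the readings as plain functions. Calls block until the motion is done:
- robot.reach(position, orientation): joint-space move of the TCP to a pose.
- robot.move_straight(position, ori=None, v=0.15, guard=None): straight line of the TCP; ori=None keeps the orientation; v is the mean speed in m/s. With guard (N) it stops when the force on the tool has changed by that much, and returns True; else False.
- robot.movej(angles): joint-space move.
- robot.set_gripper(opening): finger opening in m; the grip force is fixed at half the most; returns when the fingers have stopped.
- robot.dwell(seconds).
- robot.inverse_kinematics(position, orientation): joint angles nearest the present ones, or None.
- observe(): the state.
- grab_frame(name): name is "scene" or "top" or "wrist"; returns a dict with "img" (480x640x3 uint8, red, green, blue), "camera_matrix" (3x3 intrinsics, pixels), "R" (3x3) and "t" (3): a world point X has camera coordinates R X + t; the wrist camera has in their place "T_tool_cam" (4x4, takes a point from camera to tool coordinates, whose origin is the TCP and whose axes are the flange's). Camera axes: x right, y down, z forward; pixel columns grow to the right and rows downward; lengths in m; the calibration is good to about 2 mm. A picture is of the moment at which its call begins: read the wrist's pose just before it. There is no depth.
A pose or a line that the arm cannot do raises robot.MotionError and nothing moves.
- robot.hand_in(): hands the job in; it is judged then, once.
The state is a dict: "clock": time; "q": joint angles; "qvel": joint speeds; "joint_torque": joint torques, N m; "tool_pos": TCP position; "tcp_rot": TCP orientation; "contact_force": force on the tool from outside, world axes, zero at the start; "ft_torque": the same for the moment, N m; "finger_gap": finger opening in m; "grasp_force": force on a finger pad.
Only numpy, scipy, OpenCV 4.12 (cv2) and the standard library are available. Lean on these libraries where they do the work, as an engineer would, in place of code of your own. Each camera call takes 0.05 s, during which the arm holds its last target. There are 200 camera calls.

TASK

Get the glue press ready to close on its ball ornament: take the paint jar off the press deck and stand it in the jar tray, turn the ram by its T-handle until the hole in its index arm is over the index hole in the deck, and move the index pin from its park hole down through both until its shoulder rests on the arm, so that the ram can no longer turn. Only then load the ram: slide every slotted weight from the board sideways onto the stem, one on top of the other, lying flat and pushed home so that they are centred, and turn each one so that its slot is about a quarter turn or more away from the slot of the weight directly beneath it. Leave the other things where they are.

Things in the scene. Friction and masses are not known exactly. Their poses are not given: they have to be found in the camera images.
- press: Fixed bench glue press: grey base, two columns, aluminium deck 170 (x) x 180 mm, 12 mm thick, top 130 mm above the bench. Origin: on the bench under the upright ram axis; the deck spans x -65 to +105 mm and y -90 to +90 mm. +x points from the ram axis to the deck's index hole; z up. The ram stands up through the deck: index arm, weight plate, stem, T-handle.
- ram (a joint): Turn of the ram about its upright axis, rad: 0 with the arm's hole over the index hole, growing anticlockwise from above, range -0.35 to 1.9; friction 0.08 N m, stays where left, never rises. Flat index arm to 92 mm from the axis, 34 mm wide, top 12 mm above the deck; weight plate 56 mm across, top 22 mm above the deck; stem 9 mm thick, 48 mm long, T-handle on top.
- t_handle (a point): Centre of the T-handle on top of the stem: a flat-sided bar 38 mm long, 14 mm wide and 10 mm tall, 57 mm above the weight plate at its top. The point turns with the ram; its x axis points the same way as the index arm and the bar lies square to it, along y. Grip it across its 14 mm to turn the ram.
- ear_hole (a point): Centre of the top edge of the hole in the index arm: 13 mm diameter, 9 mm deep, 75 mm from the ram axis, 12 mm above the deck. Moves with the ram.
- index_hole (a point): Centre of the top edge of the index hole in the deck: 13 mm diameter, right through the 12 mm deck, 75 mm from the ram axis along the press's +x. The arm's hole passes 3 mm above it.
- stem (a point): Centre of the top face of the weight plate, on the stem's axis; the weights stack up from here.
- pin: Index pin, standing at the start in its park hole (a second 13 mm hole in the deck), shoulder on the deck. Shank 10 mm thick, 34 mm long, its last 10 mm tapered to a 4 mm nose. Origin: centre of the shoulder's underside. Shoulder 20 mm across, 4 mm tall; above it a round black knob 16 mm across up to 40 mm above the origin. z up along the pin. Home, its shoulder lies on the index arm.
- jar: Small closed paint jar, 46 mm in diameter, 60 mm tall, 150 g, left standing on the press deck over or beside the index hole. Origin: centre of its underside.
- tray: Shallow wooden jar tray, fixed, 250 mm (x) x 110 mm (y) outside, walls 6 mm thick and 16 mm tall, floor 6 mm thick. Origin: centre of its underside, on the bench. Two other jars stand towards its +x end; the -x half is free.
- weight1: Slotted steel weight: flat disc 54 mm across, 10 mm thick, 145 g, with a straight slot 13 mm wide from the rim to 6.5 mm past the centre, so that it is centred when pushed home on the stem. Origin: centre of its underside; +x points out through the slot's mouth; z up. Starts flat on an 8 mm board. All are alike; 2 to 4 are there, an absent one reads None.
- weight1_mouth (a point): Point at the rim of weight1, in the middle of the slot's mouth, 27 mm from its centre, at the height of its underside.
- weight2: Slotted steel weight: flat disc 54 mm across, 10 mm thick, 145 g, with a straight slot 13 mm wide from the rim to 6.5 mm past the centre, so that it is centred when pushed home on the stem. Origin: centre of its underside; +x points out through the slot's mouth; z up. Starts flat on an 8 mm board. All are alike; 2 to 4 are there, an absent one reads None.
- weight2_mouth (a point): Point at the rim of weight2, in the middle of the slot's mouth, 27 mm from its centre, at the height of its underside.
- weight3: Slotted steel weight: flat disc 54 mm across, 10 mm thick, 145 g, with a straight slot 13 mm wide from the rim to 6.5 mm past the centre, so that it is centred when pushed home on the stem. Origin: centre of its underside; +x points out through the slot's mouth; z up. Starts flat on an 8 mm board. All are alike; 2 to 4 are there, an absent one reads None.
- weight3_mouth (a point): Point at the rim of weight3, in the middle of the slot's mouth, 27 mm from its centre, at the height of its underside.
- weight4: Slotted steel weight: flat disc 54 mm across, 10 mm thick, 145 g, with a straight slot 13 mm wide from the rim to 6.5 mm past the centre, so that it is centred when pushed home on the stem. Origin: centre of its underside; +x points out through the slot's mouth; z up. Starts flat on an 8 mm board. All are alike; 2 to 4 are there, an absent one reads None.
- weight4_mouth (a point): Point at the rim of weight4, in the middle of the slot's mouth, 27 mm from its centre, at the height of its underside.
- jar_a: Bystander: another closed paint jar in the tray, 46 mm in diameter, 60 mm tall. Origin: centre of its underside.
- jar_b: Bystander: closed paint jar in the tray, 42 mm in diameter, 68 mm tall. Origin: centre of its underside.
- jar_lid: Bystander: loose steel jar lid lying on the weight board, a plain disc 62 mm in diameter and 12 mm tall without a slot. Origin: centre of its underside.
- glue: Bystander: white glue bottle, 44 mm in diameter, 120 mm tall, beyond the press. Origin: centre of its underside.
- brush: Bystander: paint brush about 170 mm long lying on the bench in front of the press. Origin: middle of its underside; x along the brush.
- water_pot: Bystander: white plastic pot, 80 mm across, 85 mm tall. Origin: centre of its underside.
- ball_ring: Bystander: cardboard ring 52 mm across, 30 mm tall, on the bench. Origin: centre of its underside.

How it is judged:
By the outcome, as a careful person would: the job done as asked, in the order asked, and still so for the second after the job is handed in, with the robot touching nothing.
Of weight1, weight2, weight3, weight4 only 2 to 4 are there at a start; the rules pass over those that are not, and their reading is None.
At some moment in a run one of weight1, weight2, weight3, weight4 may be knocked a few centimetres aside while the robot is not near it.
It also fails if it takes over 210 s, if anything falls off the work surface, if the arm or the gripper's body presses on something with over 40 N, if the wrist force passes 120 N, or if a joint passes its speed limit or range.

## Working session

There is one attempt and no reset: what is moved stays moved. The work goes in short steps, each a Python script; the robot and the scene stay as the last script left them, time stands still between calls to the robot, and variables do not carry over. Pictures are saved under pics/ and viewed, at most 14 in all, crops included, and the job is handed in when it is done.

```bash
mkdir -p pics; ls
python3 - <<'E'
from workcell import robot, grab_frame, observe
import cv2,numpy as np
s=observe();print(s['clock'],s['tool_pos'],s['tcp_rot'],s['finger_gap'])
for n in ('scene','top'):
    f=grab_frame(n);cv2.imwrite(f'pics/{n}0.png',f['img'][:,:,::-1]);print(n,f['camera_matrix'],f['R'],f['t'])
    np.savez(f'{n}0.npz',**f)
f=grab_frame('wrist');print(f['T_tool_cam'],f['camera_matrix'])
E
```

```text
pics
workcell.py
0.0 [0.25126602 0.62584035 0.23024181] [-0.59597922 -3.08422866  0.00311438] 0.08535935851922173
scene [[530.68133732   0.         323.24388273]
 [  0.         530.68133732 242.44286325]
 [  0.           0.           1.        ]] [[-0.28460375  0.95860481  0.00880463]
 [ 0.56819547  0.17607677 -0.80383511]
 [-0.77211049 -0.22377174 -0.59478702]] [ 0.15416459 -0.20120128  1.69135753]
top [[613.22144038   0.         323.40882007]
 [  0.         613.22144038 231.99121448]
 [  0.           0.           1.        ]] [[ 0.01369682 -0.99989581 -0.0045564 ]
 [-0.99269115 -0.01305142 -0.11997476]
 [ 0.11990279  0.00616637 -0.99276649]] [-0.00188173  0.59305462  1.24110677]
[[-9.94571612e-05 -9.53448297e-01 -3.01556522e-01  7.71354413e-02]
 [ 9.99999670e-01 -3.38065088e-04  7.39066932e-04  7.03578116e-04]
 [-8.06607840e-04 -3.01556349e-01  9.53448015e-01 -1.43402867e-01]
 [ 0.00000000e+00  0.00000000e+00  0.00000000e+00  1.00000000e+00]] [[347.61141238   0.         320.72597953]
 [  0.         347.61141238 240.82339233]
 [  0.           0.           1.        ]]
```

View pics/scene0.png

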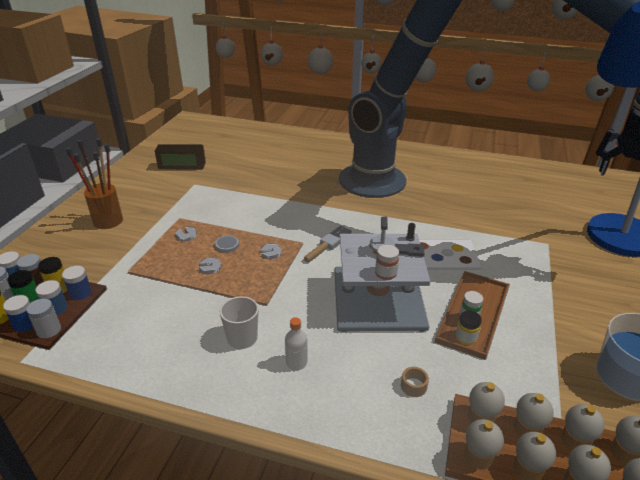

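View pics/top0.png

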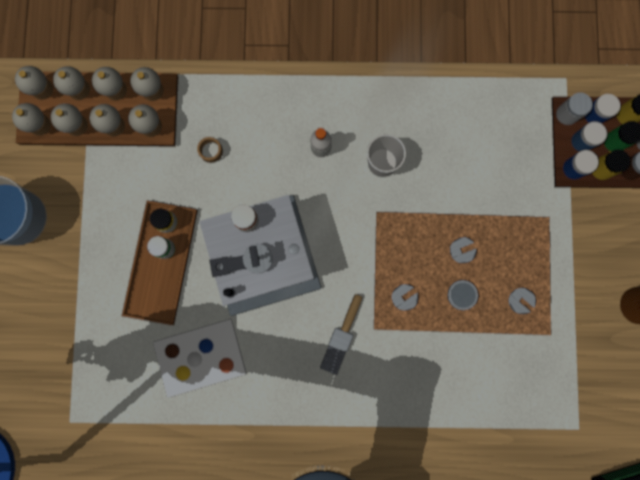

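```bash
cat > h.py <<'E'
import numpy as np,cv2
from scipy.spatial.transform import Rotation as Ro
from workcell import robot, grab_frame, observe
def ori(phi): return (Ro.from_euler('z',phi)*Ro.from_euler('x',np.pi)).as_rotvec()
def snap(name,save=None):
    s=observe();f=dict(grab_frame(name))
    if name=='wrist':
        T=np.eye(4);T[:3,:3]=Ro.from_rotvec(s['tcp_rot']).as_matrix();T[:3,3]=s['tool_pos']
        C=T@f.pop('T_tool_cam');f['R']=C[:3,:3].T;f['t']=-C[:3,:3].T@C[:3,3]
    if save:
        cv2.imwrite(f'pics/{save}.png',f['img'][:,:,::-1]);np.savez(f'{save}.npz',**f)
    return f
def load(n): return dict(np.load(n+'.npz'))
def ray(f,uv):
    d=f['R'].T@np.linalg.solve(f['camera_matrix'],[uv[0],uv[1],1.]);return -f['R'].T@f['t'],d/np.linalg.norm(d)
def onz(f,uv,z):
    c,d=ray(f,uv);return c+d*(z-c[2])/d[2]
def proj(f,X):
    p=f['camera_matrix']@(f['R']@np.asarray(X,float)+f['t']);return p[:2]/p[2]
def tri(obs):
    A=np.zeros((3,3));b=np.zeros(3);L=[ray(f,u) for f,u in obs]
    for c,d in L: M=np.eye(3)-np.outer(d,d);A+=M;b+=M@c
    X=np.linalg.solve(A,b);return X,max(np.linalg.norm(np.cross(X-c,d)) for c,d in L)
def reach(p,phi): # choose phi or phi+pi nearest joint centre
    robot.reach(np.asarray(p,float),ori(phi))
E
python3 - <<'E'
from h import *
f=load('top0')
for n,u,z in [('ram',(260,257),.2),('jar',(244,216),.19),('armtip',(212,266),.142),('pin',(229,293),.17),('w1',(463,250),.018),('w2',(404,297),.018),('w3',(521,301),.018),('lid',(463,295),.02),('trayA',(124,315),.016),('trayB',(174,324),.016),('trayC',(199,208),.016),('trayD',(150,201),.016),('d1',(202,222),.13),('d2',(292,196),.13),('d3',(320,285),.13),('d4',(233,312),.13),('thing',(293,248),.13)]:
    print(n,onz(f,u,z).round(3))
E
```

```text
ram [0.526 0.119 0.2  ]
jar [0.602 0.151 0.19 ]
armtip [0.512 0.216 0.142]
pin [0.461 0.177 0.17 ]
w1 [ 0.561 -0.288  0.018]
w2 [ 0.461 -0.164  0.018]
w3 [ 0.456 -0.407  0.018]
lid [ 0.467 -0.286  0.02 ]
trayA [0.416 0.419 0.016]
trayB [0.399 0.314 0.016]
trayC [0.643 0.271 0.016]
trayD [0.657 0.376 0.016]
d1 [0.598 0.24  0.13 ]
d2 [0.651 0.067 0.13 ]
d3 [0.48  0.011 0.13 ]
d4 [0.426 0.175 0.13 ]
thing [0.55  0.063 0.13 ]
```

Run:
```python
from h import *
for n,p,phi in [('pa',(.52,.22,.38),0),('pb',(.52,.06,.38),0),('ba',(.50,-.2,.26),0),('bb',(.50,-.36,.26),0)]:
    for k in (0,np.pi):
        try: reach(p,phi+k);break
        except robot.MotionError as e: print(e)
    robot.dwell(.3);snap('wrist',n);print(n,k,observe()['q'],observe()['clock'])
```

```text
pa 0 [-0.97539839  0.20493105  0.6111666   1.61130572 -0.11951098  1.36340697
 -1.91964791] 2.35
pb 0 [-0.81602658  0.12179164  0.70130353  1.70112326 -0.0800687   1.34827538
 -1.66975128] 3.3833
ba 0 [-0.42853415  0.29070165  0.90964216  1.85906671 -0.25525499  1.11363094
 -0.99466081] 4.8417
bb 0 [-0.08403907  0.4569869   0.9011542   1.68369111 -0.38277447  1.18835174
 -0.65589957] 5.875
```

View pics/pa.png

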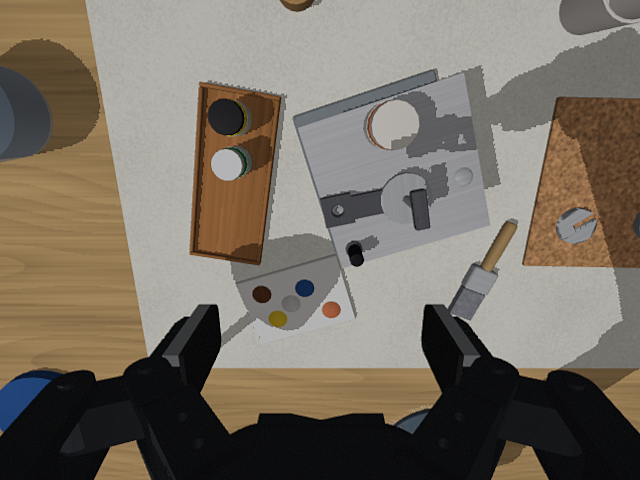

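View pics/pb.png

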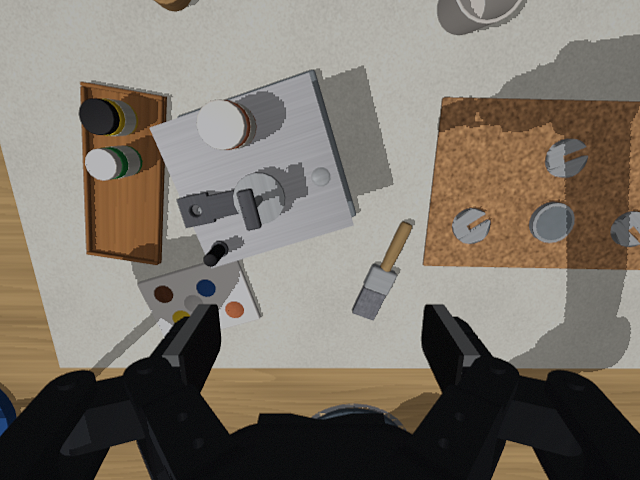

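View pics/ba.png

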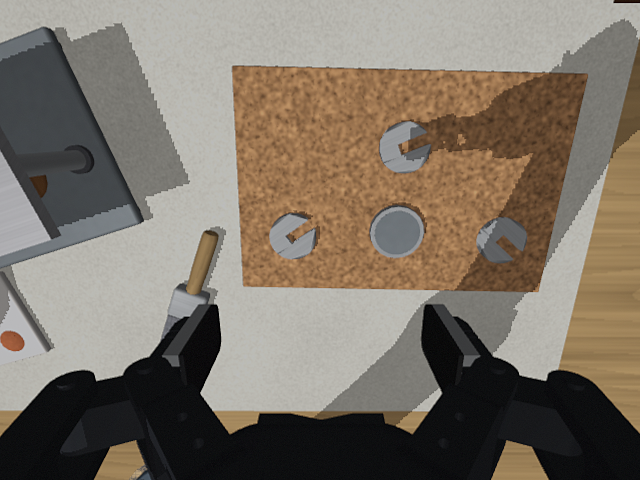

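Run:
```python
from h import *
a,b=load('pa'),load('pb')
for n,u,v in [('hand',(420,210),(249,209)),('ear',(338,210),(196,210)),('pintop',(357,261),(212,261)),('jar',(392,125),(222,124)),('disc',(463,177),(321,177)),('armc1',(321,198),(178,198)),('armc2',(331,230),(186,230)),('jA',(226,117),(99,117)),('jB',(228,164),(101,164)),('deckFL',(294,117),(151,127)),('deckNR',(490,224),(354,226))]:
    X,e=tri([(a,u),(b,v)]);print(n,X.round(4),round(e,4))
for n,s in (('pa',(290,60,500,290)),('pb',(150,60,360,290))):
    im=load(n)['img'][s[1]:s[3],s[0]:s[2],::-1]
    globals()[n]=cv2.resize(im,None,fx=1.9,fy=1.9*1,interpolation=cv2.INTER_CUBIC)
cv2.imwrite('pics/c1.png',np.hstack([pa,pb]))
# tray corners
for u,v in [((203,83),(81,82)),((281,94),(168,96)),((262,264),(161,262)),((190,255),(89,255))]:
    X,e=tri([(a,u),(b,v)]);print('tray',X.round(4),round(e,4))
```

```text
hand [0.5276 0.1289 0.2058] 0.0004
ear [0.5126 0.202  0.1412] 0.0001
pintop [0.4609 0.1814 0.1659] 0.0001
jar [0.603  0.1547 0.1801] 0.0004
disc [0.5481 0.0619 0.13  ] 0.0
armc1 [0.5259 0.2211 0.1399] 0.0001
armc2 [0.4934 0.21   0.1557] 0.0001
jA [0.6135 0.3402 0.0612] 0.0002
jB [0.5574 0.3377 0.0788] 0.0002
deckFL [0.6064 0.2504 0.119 ] 0.0053
deckNR [0.4923 0.0231 0.1294] 0.0012
tray [0.6571 0.3753 0.0281] 0.0004
tray [ 0.645   0.2773 -0.0042] 0.0014
tray [0.3982 0.314  0.0112] 0.0014
tray [0.4099 0.4278 0.007 ] 0.0002
```

View pics/c1.png

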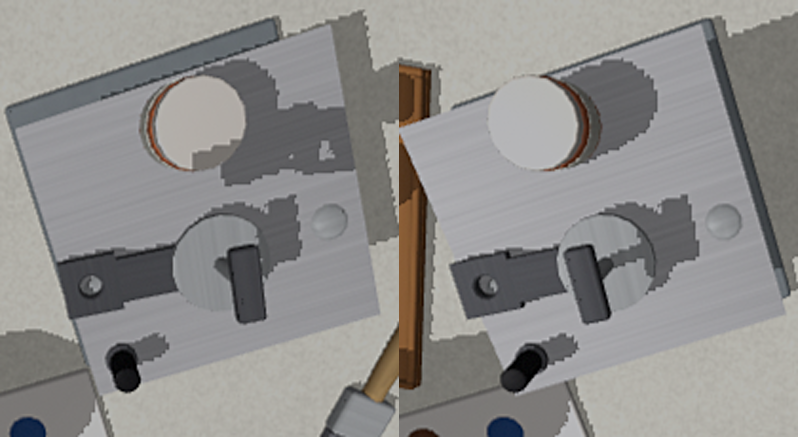

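Run:
```python
from h import *
a,b=load('pa'),load('pb')
D={}
for n,u,v in [('plate',(405.8,197.9),(259.5,197.9)),('FL',(299,127.4),(151.6,127.4)),('FR',(463.7,74.2),(310,71.6)),('NR',(489.5,225.3),(352,225.8)),('NL',(344.7,266.3),(216,266.8))]:
    X,e=tri([(a,u),(b,v)]);D[n]=[onz(a,u,.13),onz(b,v,.13)];print(n,X.round(4),round(e,4),D[n][0].round(4),D[n][1].round(4))
C={k:np.mean(v,0)[:2] for k,v in D.items()}
for p,q in [('NL','FL'),('NR','FR')]:
    d=C[q]-C[p];print('x-dir',np.degrees(np.arctan2(d[1],d[0])),np.linalg.norm(d))
for p,q in [('FR','FL'),('NR','NL')]:
    d=C[q]-C[p];print('y-dir',np.degrees(np.arctan2(d[1],d[0]))-90,np.linalg.norm(d))
print('centre',np.mean([C[k] for k in('FL','FR','NR','NL')],0))
```

```text
plate [0.5278 0.1288 0.1484] 0.0 [0.5244 0.1242 0.13  ] [0.5243 0.1321 0.13  ]
FL [0.6007 0.2449 0.1285] 0.0001 [0.6008 0.2448 0.13  ] [0.6006 0.2442 0.13  ]
FR [0.6545 0.0735 0.1282] 0.0012 [0.653  0.0742 0.13  ] [0.6555 0.0734 0.13  ]
NR [0.4929 0.0258 0.1339] 0.0003 [0.4921 0.0239 0.13  ] [0.4915 0.0255 0.13  ]
NL [0.437  0.1916 0.1226] 0.0004 [0.4404 0.1922 0.13  ] [0.4396 0.1893 0.13  ]
x-dir 18.498643751810295 0.1694501337525601
x-dir 16.830269321585302 0.16969246432261725
y-dir 17.4178027041401 0.17886680969664087
y-dir 17.330981999931325 0.17393058927535804
centre [0.54669337 0.13343635]
```

```bash
cat >> h.py <<'E'
def pick(p,phi):
    best=None
    for k in (-2*np.pi,-np.pi,0,np.pi):
        q=robot.inverse_kinematics(np.asarray(p,float),ori(phi+k))
        if q is not None:
            c=max(abs(q[6])/2.66,abs(q[4]-1.57)/2.6)
            if best is None or c<best[0]: best=(c,phi+k,q)
    return best[1]
def ms(p,phi=None,v=.15,guard=None):
    return robot.move_straight(np.asarray(p,float),None if phi is None else ori(phi),v,guard)
def st(): s=observe();print('t',round(s['clock'],1),'tcp',s['tool_pos'].round(4),'gap',round(s['finger_gap'],4),'gf',round(float(np.max(s['grasp_force'])),1),'F',np.round(s['contact_force'],1),'q7',round(s['q'][6],2));return s
AX=np.array([.5278,.1285]);YAW=np.radians(17.5)
E
python3 - <<'E'
from h import *
J=np.array([.603,.1545])
ph=pick((*J,.32),YAW);reach((*J,.30),ph);st()
ms((*J,.148),v=.12);robot.set_gripper(.03);s=st()
ms((*J,.30),v=.15);
T=np.array([.465,.356]);pt=pick((*T,.3),np.radians(-10));print(ph,pt)
reach((*T,.22),pt);ms((*T,.04),v=.12);print(ms((*T,.0245),v=.04,guard=4));st()
robot.set_gripper(.068);ms((*T,.2),v=.2);st()
reach((*(AX-[.0,0.05]),.38),0);robot.dwell(.3);snap('wrist','pc');snap('top','top1')
f=load('pc');im=f['img'][...,::-1];cv2.imwrite('pics/c2.png',cv2.resize(im[40:300,100:500],None,fx=2,fy=2,interpolation=cv2.INTER_CUBIC))
E
```

```text
t 7.8 tcp [0.6033 0.153  0.2991] gap 0.0855 gf 0.0 F [ 0.5  0.2 -0.7] q7 1.2
t 9.7 tcp [0.6035 0.1546 0.1488] gap 0.0441 gf 61.8 F [-0.1 -1.5  4.1] q7 1.09
3.447025272688801 -3.316125578789226
True
t 13.9 tcp [0.465  0.3557 0.0248] gap 0.0439 gf 61.9 F [-0.3 -0.7  5.3] q7 0.12
t 15.3 tcp [0.4645 0.3552 0.1988] gap 0.0679 gf 0.0 F [-0.  -0.   0.6] q7 0.29
```

View pics/c2.png

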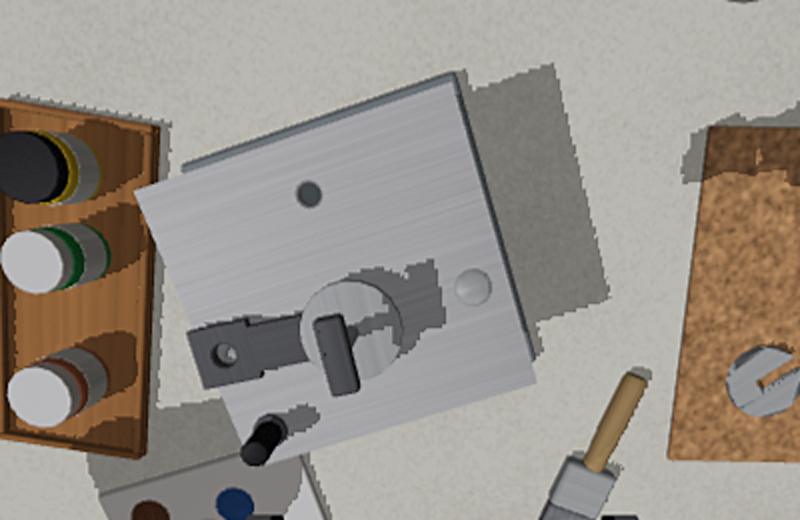

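Run:
```python
from h import *
f=load('pc')
ih=onz(f,(254.4,137.1),.13);er=onz(f,(212.7,216.2),.142);pl=onz(f,(276,205.5),.152)
print(ih,er,pl)
for A in (AX,pl[:2],np.array([.5277,.1289])):
  for P in (ih,er): d=P[:2]-A;print(np.degrees(np.arctan2(d[1],d[0])),np.linalg.norm(d))
# pin: shoulder + knob, dark mask
g=cv2.cvtColor(f['img'],cv2.COLOR_RGB2GRAY);print(onz(f,(100+255/2,40+452/2),.17))
m=(g[225:285,210:250]<35).astype(np.uint8);n,l,s,c=cv2.connectedComponentsWithStats(m);print(s,c+[210,225])
```

```text
[0.59861325 0.15162592 0.13      ] [0.51347854 0.20125484 0.142     ] [0.52785317 0.12821288 0.152     ]
18.085802598556146 0.07449378763099783
101.1360368231562 0.0741510023821361
18.308304293478514 0.07453294000767424
101.13350855379156 0.07444298476710036
17.76935138672002 0.07446580632293386
101.11982733208501 0.07373922286832255
[0.46447707 0.18136592 0.17      ]
[[   0    0   40   60 2150]
 [  20    1    2    3    4]
 [  27   23    6    6    7]
 [  11   25   22   23  237]
 [  33   30    1    2    2]] [[229.16604651 253.92186047]
 [230.5        227.        ]
 [239.85714286 250.28571429]
 [232.092827   260.32489451]
 [243.         255.5       ]]
```

```bash
cat >> h.py <<'E'
YAW=np.radians(17.9);AX=np.array([.5278,.1284]);IH=np.array([.5990,.1515])
E
python3 - <<'E'
from h import *
p0=np.radians(191.2);p1=YAW+np.pi/2
robot.set_gripper(.05)
reach((*AX,.26),p0);st();ms((*AX,.186),v=.1);robot.set_gripper(.0);st()
for a in np.linspace(p0,p1,9)[1:]:
    ms((*AX,.186),a)
s=st();robot.set_gripper(.05);ms((*AX,.27),v=.15)
# look from two places: camera displaced along tool x
for i,(x,y) in enumerate([(.50,.20),(.50,.09)]):
    reach((x,y,.33),0);robot.dwell(.3);snap('wrist','pd%d'%i)
st()
A,B=[load('pd%d'%i)['img'][...,::-1] for i in (0,1)]
f=load('pd0');g=load('pd1')
def crop(f):
    u=proj(f,(.54,.15,.15)).astype(int);x,y=max(u[0]-100,0),max(u[1]-100,0);print(x,y)
    return cv2.resize(f['img'][y:y+200,x:x+200,::-1],(400,400),interpolation=cv2.INTER_CUBIC)
cv2.imwrite('pics/c3.png',np.hstack([crop(f),crop(g)]))
E
```

```text
t 20.3 tcp [0.5279 0.1284 0.26  ] gap 0.0498 gf 0.0 F [ 0.  -1.5 -0.1] q7 1.03
t 21.6 tcp [0.5281 0.1283 0.1866] gap 0.0129 gf 59.0 F [-1.8 -1.   4.7] q7 0.96
t 24.3 tcp [0.5276 0.1273 0.1866] gap 0.0128 gf 59.6 F [-3.1 -4.   8.5] q7 -0.3
t 28.3 tcp [0.4999 0.091  0.33  ] gap 0.0504 gf 0.0 F [ 0.7 -0.9 -0.5] q7 -1.9
275 73
157 73
```

View pics/c3.png

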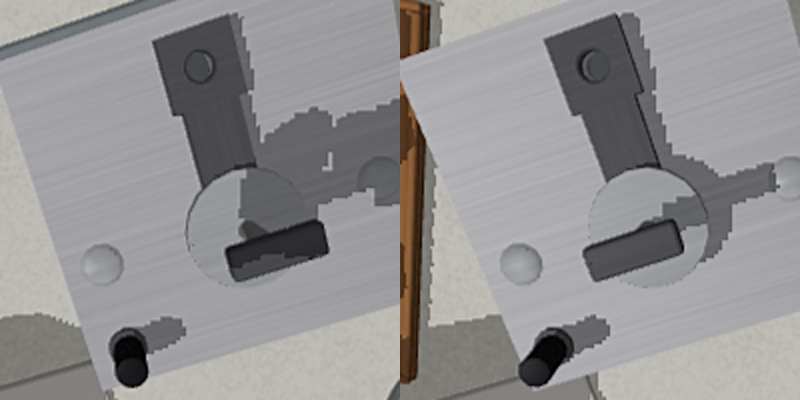

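Run:
```python
from h import *
f,g=load('pd0'),load('pd1')
for n,u,v,z in [('ear',(374.7,106),(254.2,106),.142),('pinknob',(340.6,258.8),(224.6,258.8),.17)]:
    X,e=tri([(f,u),(g,v)]);print(n,X.round(4),e,onz(f,u,z),onz(g,v,z))
e=onz(f,(374.7,106),.142)[:2]/2+onz(g,(254.2,106),.142)[:2]/2-AX
print(np.degrees(np.arctan2(e[1],e[0])),np.linalg.norm(e))
# dark-hole shapes: arm vs the dark inner region of the hole
for h,c in ((f,(374.7,106)),(g,(254.2,106))):
    gr=cv2.cvtColor(h['img'],cv2.COLOR_RGB2GRAY);x,y=int(c[0]),int(c[1]);print(gr[y-10:y+11,x-11:x+12])
    X=onz(h,c,.142)
    print(proj(h,(*IH,.13)),proj(h,(*(AX+.075*np.array([np.cos(YAW),np.sin(YAW)])),.142)))
```

```text
ear [0.5987 0.1522 0.1387] 0.00010270699660464285 [0.59856698 0.1527042  0.142     ] [0.59836207 0.15164109 0.142     ]
pinknob [0.463  0.1821 0.168 ] 0.000167576414391135 [0.46397402 0.18226433 0.17      ] [0.46361748 0.18156569 0.17      ]
18.59373960392805 0.07455611488451952
[[ 74  72  73  73  73  73  72  75  75  75  75  71  71  72  73  73  73  73
   74  74  73  73  74]
 [ 73  73  74  74  73  75  75  76  71  71  66  65  67  67  70  69  70  74
   74  74  72  71  73]
 [ 73  74  74  75  74  75  76  71  61  49  46  50  44  48  52  61  68  69
   71  73  73  74  74]
 [ 74  74  74  74  74  75  69  59  61  72  70  69  66  58  45  43  51  69
   73  75  75  77  76]
 [ 74  73  74  74  75  72  59  58  69  77  74  74  74  68  91  74  45  53
   72  74  76  75  75]
 [ 74  73  75  74  76  59  57  68  73  72  73  73  73  70  80  98  73  45
   55  69  72  74  73]
 [ 73  74  74  74  71  54  67  71  72  73  72  72  73  71  66 104 104  76
   46  64  71  71  71]
 [ 73  73  74  75  60  62  71  71  71  72  72  71  71  71  68  78 104  82
   45  53  68  73  74]
 [ 72  71  72  75  54  64  73  73  72  72  7
[... 2142 characters left out ...]
 79 63 45 22 54 93 76 60 67 74 74 74 74 75 73 74 72 66 75 79 76 77]
 [76 78 78 52 32 32 97 93 64 65 74 74 74 74 75 74 75 68 71 78 78 78 78]
 [79 81 84 66 44 26 70 89 76 61 73 74 74 74 73 73 71 66 75 77 76 76 76]
 [80 81 83 82 65 43 34 62 88 76 69 73 75 74 75 69 61 68 76 76 76 76 78]
 [83 81 81 83 78 55 37 40 61 87 79 69 73 77 70 59 61 75 79 77 77 76 80]
 [80 81 78 79 80 75 67 51 41 56 63 60 56 58 63 66 73 77 79 79 79 79 80]
 [78 78 77 78 80 81 80 75 65 56 53 60 58 64 73 78 78 80 80 80 80 80 80]
 [79 79 80 79 78 78 78 79 77 75 73 74 76 76 80 82 81 79 81 79 79 78 78]
 [78 79 78 77 76 77 78 77 78 80 80 80 80 82 80 79 79 79 78 77 78 78 79]]
[256.70237445 106.13760921] [254.36219625 105.02927876]
```

Run:
```python
from h import *
P=np.array([.4637,.182]);H=np.array([.5988,.1517]);ph=YAW+np.pi
reach((*P,.25),ph);ms((*P,.142),v=.1);robot.set_gripper(0);a=st();z0=a['tool_pos'][2]
print(ms((*P,.2),v=.1));ms((*P,.25));st()
ms((*H,.25),v=.15);ms((*H,z0+.05),v=.1)
r=ms((*H,z0+.0125),v=.03,guard=8);st();print(r,z0)
snap('wrist','pe')
```

```text
t 32.5 tcp [0.464  0.182  0.1425] gap 0.0144 gf 58.4 F [-0.3 -0.2  5.7] q7 0.93
False
t 33.7 tcp [0.4634 0.1816 0.2493] gap 0.0139 gf 58.5 F [ 0.7  0.2 -0.6] q7 1.07
t 36.9 tcp [0.5989 0.1518 0.1552] gap 0.0142 gf 58.5 F [ 0.9 -0.1 -1.4] q7 1.07
False 0.1424996078629991
```

Run:
```python
from h import *
H=np.array([.5988,.1517])
print(ms((*H,.1535),v=.02,guard=8));st()
robot.set_gripper(.04);ms((*H,.27),v=.15)
reach((.50,.09,.33),0);robot.dwell(.3);f=snap('wrist','pf');snap('wrist')
reach((.52,-.2,.3),0);robot.dwell(.2);g=snap('wrist','bd');snap('top','top2');st()
a=f['img'][40:280,120:400,::-1];b=g['img'][60:300,180:580,::-1]
a=cv2.resize(a,(466,400),interpolation=cv2.INTER_CUBIC);b=cv2.resize(b,(666//2,200))
c=np.zeros((400,799,3),np.uint8);c[:,:466]=a;c[:200,466:]=b;cv2.imwrite('pics/c4.png',c)
```

```text
False
t 37.2 tcp [0.5992 0.1519 0.1545] gap 0.0145 gf 59.2 F [-1.  -0.6  5.4] q7 1.07
t 42.6 tcp [ 0.5204 -0.199   0.3001] gap 0.0399 gf 0.0 F [-0.7 -0.  -0. ] q7 -0.86
```

View pics/c4.png

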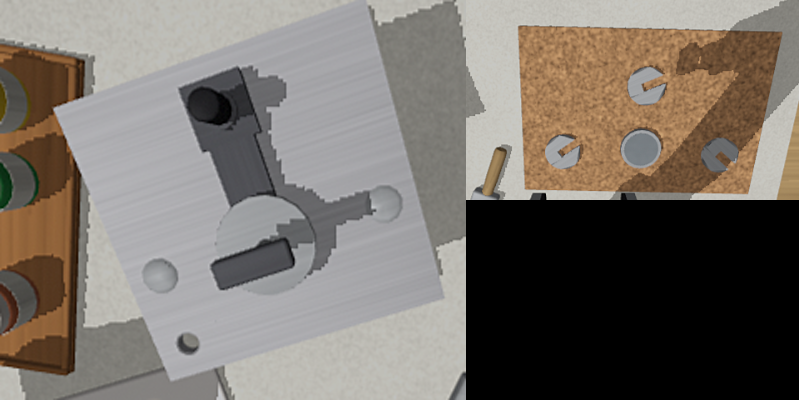

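```bash
cat >> h.py <<'E'
def find(f,guess,z=.018,dbg=None):
    """disc centre and slot-mouth heading from one picture, seen on plane z"""
    hsv=cv2.cvtColor(f['img'],cv2.COLOR_RGB2HSV)
    S=4000;n=400 # rectified patch: 0.25 mm per pixel, +-50 mm; col=x, row=y
    c=np.array([[-.05,-.05],[.05,-.05],[.05,.05],[-.05,.05]])+guess
    src=np.array([proj(f,(*p,z)) for p in c],np.float32)
    Hm=cv2.getPerspectiveTransform(src,np.array([[0,0],[n,0],[n,n],[0,n]],np.float32))
    sat=cv2.warpPerspective(hsv,Hm,(n,n),flags=cv2.INTER_LINEAR)[...,1]
    m=cv2.morphologyEx((sat<60).astype(np.uint8),cv2.MORPH_OPEN,np.ones((5,5)))
    N,l,s,ce=cv2.connectedComponentsWithStats(m)
    i=1+np.argmin([np.hypot(*(ce[k]-200))+(1e3 if s[k,4]<8000 else 0) for k in range(1,N)])
    m=(l==i).astype(np.uint8);cn=max(cv2.findContours(m,cv2.RETR_EXTERNAL,cv2.CHAIN_APPROX_NONE)[0],key=len)
    (u,v),r=cv2.minEnclosingCircle(cn)
    Y,X=np.mgrid[:n,:n];d=(m==0)&(np.hypot(X-u,Y-v)<.85*r)
    d=cv2.morphologyEx(d.astype(np.uint8),cv2.MORPH_OPEN,np.ones((9,9)))
    ys,xs=np.nonzero(d);psi=np.arctan2(ys.mean()-v,xs.mean()-u) if len(xs) else np.nan
    if dbg: cv2.imwrite(dbg,cv2.warpPerspective(f['img'],Hm,(n,n))[...,::-1])
    return np.array(guess)+np.array([u-200,v-200])/S,psi,r/S,len(xs)/S**2*1e6
E
python3 - <<'E'
from h import *
G=[(.561,-.288),(.461,-.164),(.456,-.407)]
rows=[]
for i,g in enumerate(G):
    reach((g[0]+.077,g[1],.24),np.pi);robot.dwell(.25);f=snap('wrist','w%d'%i)
    c,p,r,a=find(f,g,dbg=f'pics/w{i}r.png');print(i,c.round(4),np.degrees(p).round(1),r.round(4),a)
    rows.append(cv2.resize(cv2.imread(f'pics/w{i}r.png'),(266,266)))
    for n in ('ba','bb','top2'):
        try:
            c2,p2,r2,_=find(load(n),g);print('  ',n,c2.round(4),np.degrees(p2).round(1),r2.round(4))
        except Exception as e: print(n,e)
st();cv2.imwrite('pics/c5.png',np.hstack(rows))
E
```

```text
Traceback (most recent call last):
AttributeError: 'float' object has no attribute 'round'
```

Run:
```python
from h import *
G=[(.561,-.288),(.461,-.164),(.456,-.407)]
rows=[]
for i,g in enumerate(G):
    reach((g[0]+.077,g[1],.24),np.pi);robot.dwell(.25);f=snap('wrist','w%d'%i)
    c,p,r,a=find(f,g,dbg=f'pics/w{i}r.png');print(i,c,np.degrees(p),r,a)
    rows.append(cv2.resize(cv2.imread(f'pics/w{i}r.png'),(266,266)))
    for n in ('ba','bb','top2'):
        try:
            c2,p2,r2,_=find(load(n),g);print('  ',n,c2,np.degrees(p2),r2)
        except Exception as e: print(n,e)
st();cv2.imwrite('pics/c5.png',np.hstack(rows))
```

```text
0 [ 0.56116472 -0.28838274] -67.61183444479917 0.027318855285644532 356.875
   ba [ 0.56128681 -0.28764855] -66.76131788494182 0.027960187911987306
   bb [ 0.56099446 -0.28860156] -67.35162862756918 0.027720306396484377
   top2 [ 0.589625 -0.265875] 179.08932841600904 0.03477654647827148
1 [ 0.46078019 -0.16548288] -54.363393597503396 0.027286752700805664 356.875
   ba [ 0.46173476 -0.16516488] -55.39960992542568 0.028368448257446287
   bb [ 0.46208723 -0.1664678 ] -57.79914582788487 0.02972945785522461
   top2 [ 0.460875 -0.168875] 148.72115973053286 0.06496275329589844
2 [ 0.45631777 -0.41004844] -131.3792505664518 0.027292583465576174 352.25
   ba [ 0.45779306 -0.40810951] -133.3262439130268 0.029821420669555666
   bb [ 0.45724226 -0.40993369] -131.26057247284183 0.028318515777587892
   top2 [ 0.46692851 -0.39607149] 51.50334083032345 0.04330041122436523
t 47.8 tcp [ 0.5336 -0.4057  0.2404] gap 0.0398 gf 0.0 F [-0.1 -0.1 -0.8] q7 1.71
```

View pics/c5.png

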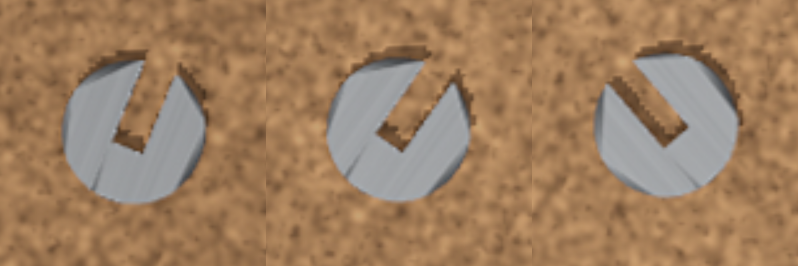

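```bash
cat >> h.py <<'E'
def A2(a): return np.array([np.cos(a),np.sin(a)])
def plan(c,psi,m):
    """pick grasp/place headings with comfortable joints"""
    best=None
    for k in (0,np.pi):
        for j in (-2*np.pi,0,2*np.pi):
            pg=psi+k+j
            for i in (-2*np.pi,0,2*np.pi):
                pp=YAW+m+k+i
                q1=robot.inverse_kinematics(np.array([*c,.02]),ori(pg));q2=robot.inverse_kinematics(np.array([*(AX-.07*A2(YAW+m)),.16]),ori(pp));q3=robot.inverse_kinematics(np.array([*AX,.15]),ori(pp))
                if any(q is None for q in (q1,q2,q3)): continue
                cost=max(abs(q[6]) for q in (q1,q2,q3))
                if best is None or cost<best[0]: best=(cost,pg,pp)
    return best
def grasp(c,pg):
    robot.set_gripper(.068)
    reach((*c,.12),pg);ms((*c,.03),v=.12)
    r=ms((*c,-.006),v=.02,guard=5);s=observe();zt=s['tool_pos'][2];print('touch',r,zt)
    ms((*c,zt+.005),v=.03);robot.set_gripper(.03);s=st()
    return s['tool_pos'][2]-.008
E
python3 - <<'E'
from h import *
W=[(.5612,-.2883,-67.5),(.4609,-.1656,-55),(.4564,-.4099,-131.4)]
for m in (90,-90):
    for w in W: print(m,plan(w[:2],np.radians(w[2]),np.radians(m)))
w=W[1];c=w[:2];m=np.pi/2
b=plan(c,np.radians(w[2]),m);dz=grasp(c,b[1]);print('dz',dz)
ms((*c,.10),v=.1);ms((*c,.29),v=.2);st()
reach((*(AX-.075*A2(YAW+m)),.29),b[2]);st();robot.dwell(.2);snap('scene','s1')
open('dz.txt','w').write(f'{dz} {b[2]}')
im=load('s1')['img'][180:360,280:520,::-1];cv2.imwrite('pics/c6.png',cv2.resize(im,None,fx=3,fy=3,interpolation=cv2.INTER_CUBIC))
E
```

```text
90 (np.float64(1.4899181849825178), np.float64(-7.461282552275758), np.float64(-4.399975044277705))
90 (np.float64(1.2853610121700652), np.float64(-7.243116395776467), np.float64(-4.399975044277705))
90 (np.float64(2.3551611436953235), np.float64(-2.2933626371205493), np.float64(-4.399975044277705))
-90 (np.float64(0.5288372162012525), np.float64(-4.319689898685965), np.float64(-4.399975044277705))
-90 (np.float64(0.5288372162012525), np.float64(-4.101523742186674), np.float64(-4.399975044277705))
-90 (np.float64(0.5288372162012525), np.float64(-5.4349552907103424), np.float64(-4.399975044277705))
touch True 0.000913234032032393
t 53.8 tcp [ 0.4608 -0.1656  0.0063] gap 0.0524 gf 62.3 F [-1.5  1.   6.9] q7 -1.43
dz -0.0016792666256438757
t 56.0 tcp [ 0.4601 -0.1652  0.289 ] gap 0.0518 gf 62.8 F [-0.2  0.2 -1.6] q7 -2.0
t 58.0 tcp [0.5508 0.0565 0.2897] gap 0.0517 gf 62.8 F [-0.1 -0.1 -1.8] q7 0.3
```

View pics/c6.png

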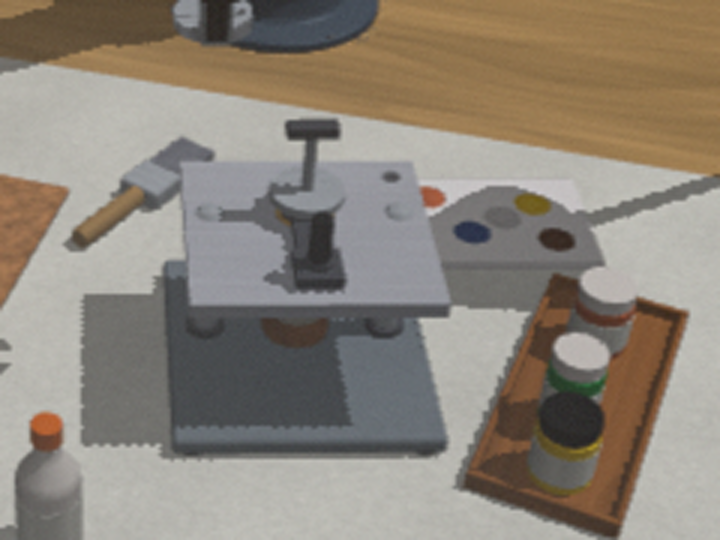

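```bash
cat >> h.py <<'E'
def slide(dz,m,layer,up=.0025):
    d=A2(YAW+m);z=.152+.010*layer+up+dz
    ms((*(AX-.075*d),z),v=.1);st()
    print('slide stopped',ms((*(AX-.03*d),z),v=.08,guard=8));
    print('slide stopped',ms((*AX,z),v=.04,guard=8));st()
def lower(dz,layer):
    p=observe()['tool_pos'];z=.152+.010*layer+dz
    print('touch',ms((*AX,z-.003),v=.015,guard=5));s=st();print('bottom',s['tool_pos'][2]-dz)
def release(op=.066):
    robot.set_gripper(op);ms((*AX,.30),v=.1);st()
E
python3 - <<'E'
from h import *
dz=float(open('dz.txt').read().split()[0])
slide(dz,np.pi/2,0);lower(dz,0)
snap('scene','s2');im=load('s2')['img'][150:300,330:470,::-1];cv2.imwrite('pics/c7.png',cv2.resize(im,None,fx=4,fy=4,interpolation=cv2.INTER_CUBIC))
E
```

```text
t 59.8 tcp [0.5513 0.057  0.1535] gap 0.052 gf 62.8 F [-0.5 -0.6 -1.3] q7 0.41
slide stopped False
slide stopped False
t 61.4 tcp [0.5279 0.1281 0.1529] gap 0.0521 gf 62.8 F [ 0.2 -0.1 -0.4] q7 0.26
touch True
t 61.7 tcp [0.5281 0.1281 0.1504] gap 0.0522 gf 63.5 F [-0.3 -0.3  3.7] q7 0.26
bottom 0.15203787126339743
```

View pics/c7.png

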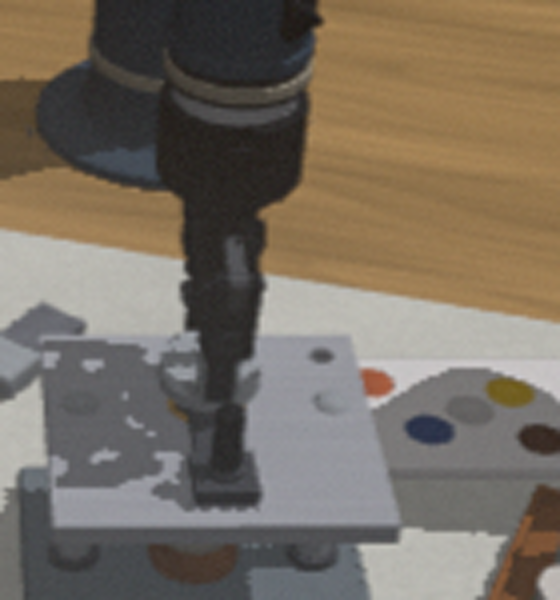

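```bash
cat >> h.py <<'E'
def look(g):
    reach((g[0]+.077,g[1],.24),np.pi);robot.dwell(.25)
    c,p,r,a=find(snap('wrist'),g);print('found',c,np.degrees(p),r,a);return c,p,r,a
def fetch(g,m):
    c,p,r,a=look(g)
    assert abs(r-.0273)<.0008 and abs(a-355)<30 and np.hypot(*(c-g))<.03,'look again'
    c,p,r,a=c,p,r,a
    b=plan(c,p,m);dz=grasp(c,b[1]);print('dz',dz)
    ms((*c,.10),v=.1);reach((*c,.29),b[1])
    reach((*(AX-.075*A2(YAW+m)),.29),b[2]);return dz
E
python3 - <<'E'
from h import *
release()
m=-np.pi/2;dz=fetch((.5612,-.2883),m);slide(dz,m,1);lower(dz,1)
E
```

```text
t 63.7 tcp [0.5275 0.1283 0.2994] gap 0.0659 gf 0.0 F [0.3 0.5 1.1] q7 0.15
found [ 0.56135018 -0.28842522] -68.71835940355915 0.027375457763671875 360.1875
touch True 0.0009982640330825111
t 69.7 tcp [ 0.5615 -0.2886  0.0064] gap 0.0518 gf 63.2 F [-1.1  0.2  3.5] q7 1.33
dz -0.0016488393268272936
t 74.8 tcp [0.5052 0.1999 0.1635] gap 0.0519 gf 62.8 F [-0.  -0.  -1.2] q7 0.25
slide stopped False
slide stopped False
t 76.4 tcp [0.5277 0.1286 0.1628] gap 0.0521 gf 62.8 F [-0.4  0.6 -0.9] q7 0.39
touch True
t 76.7 tcp [0.528  0.1288 0.1603] gap 0.0522 gf 63.4 F [-0.5 -0.3  4.7] q7 0.39
bottom 0.1619382998105028
```

Run:
```python
from h import *
release()
m=np.pi/2;dz=fetch((.4564,-.4099),m);slide(dz,m,2);lower(dz,2)
release()
reach((.50,.09,.33),0);robot.dwell(.3);f=snap('wrist','pg');g=snap('scene','s3');snap('top','top3');st()
a=cv2.resize(f['img'][40:280,120:360,::-1],(400,400),interpolation=cv2.INTER_CUBIC)
b=cv2.resize(g['img'][205:305,335:435,::-1],(400,400),interpolation=cv2.INTER_CUBIC);cv2.imwrite('pics/c8.png',np.hstack([a,b]))
```

```text
t 78.5 tcp [0.5274 0.1284 0.2994] gap 0.066 gf 0.0 F [-0.4  0.8  0.4] q7 0.25
found [ 0.45617234 -0.41003157] -130.53506335635242 0.02720170783996582 361.8125
touch True 0.0009783233837076973
t 85.3 tcp [ 0.4564 -0.4101  0.0064] gap 0.0523 gf 63.3 F [-0.1  0.1  4.2] q7 2.55
dz -0.0016192534214725697
t 90.8 tcp [0.5514 0.0572 0.1736] gap 0.0518 gf 62.9 F [ 0.3  0.3 -2. ] q7 -0.22
slide stopped False
slide stopped False
t 92.4 tcp [0.5279 0.1282 0.1728] gap 0.0522 gf 62.9 F [ 0.4  0.1 -2.7] q7 -0.36
touch True
t 92.7 tcp [0.5281 0.1282 0.1704] gap 0.0523 gf 63.5 F [-0.1 -0.5  5.9] q7 -0.36
bottom 0.17197437734603
t 94.5 tcp [0.5275 0.1282 0.2993] gap 0.0661 gf 0.0 F [-1.  -0.1 -0.5] q7 -0.25
t 96.4 tcp [0.5  0.09 0.33] gap 0.0662 gf 0.0 F [0.5 0.3 0.2] q7 -1.92
```

View pics/c8.png

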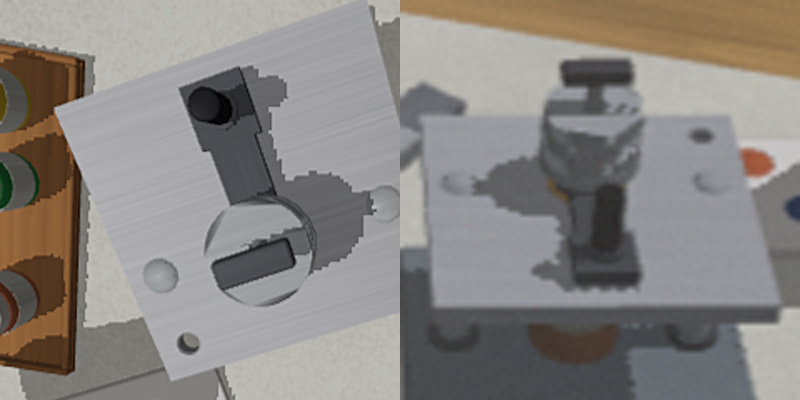

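Run:
```python
from h import *
f0=AX+[.077,0]
reach((*f0,.34),np.pi);robot.dwell(.3);f=snap('wrist','ph')
for z in (.182,):
    n=400;c=np.array([[-.05,-.05],[.05,-.05],[.05,.05],[-.05,.05]])+AX
    Hm=cv2.getPerspectiveTransform(np.array([proj(f,(*p,z)) for p in c],np.float32),np.array([[0,0],[n,0],[n,n],[0,n]],np.float32))
    w=cv2.warpPerspective(f['img'],Hm,(n,n));cv2.imwrite('pics/c9.png',w[...,::-1])
    h=cv2.HoughCircles(cv2.GaussianBlur(cv2.cvtColor(w,cv2.COLOR_RGB2GRAY),(7,7),1.5),cv2.HOUGH_GRADIENT,1,5,param1=60,param2=15,minRadius=100,maxRadius=118)
    print(h[0][:4] if h is not None else None)
b=snap('top','top4')['img'];hsv=cv2.cvtColor(b,cv2.COLOR_RGB2HSV)[212:330,378:548];print((hsv[...,1]<60).sum());st()
```

```text
[[201.5 206.5 108.8]
 [198.5 199.5 101.7]
 [196.5 206.5 104.3]
 [206.5 210.5 101.5]]
1195
t 99.2 tcp [0.6048 0.1284 0.34  ] gap 0.0655 gf 0.0 F [0.5 0.4 0.5] q7 0.87
```

View pics/c9.png

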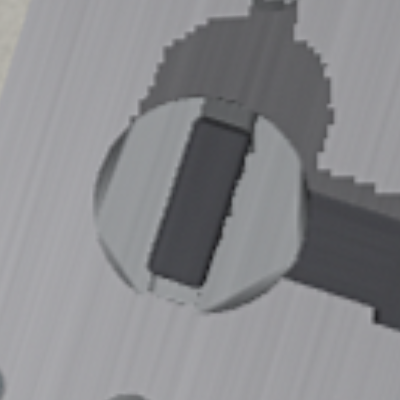

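Run:
```python
from h import *
print(robot.hand_in())
```

```text
the job is handed in; nothing more can be done
None
```

The job is handed in at about 99 s of the 210 s allowed: the jar stands in the tray, the ram is turned and pinned, and all three weights are stacked flat with each slot half a turn from the one beneath, the top one measuring within about 1.5 mm of centre; no verdict came back.

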